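# Unscrew the button jar

## Task

Open the squat button jar: unscrew its tight wooden lid, regripping as often as it takes, until it comes free of the thread and lifts straight off. Then set the lid down, top side up, wholly on the round cork mat without dropping it, without knocking the tall jar, and leave the mug, the thread cone and the pincushion where they are.

Things in the scene. Friction and masses are not known exactly. Their poses are not given: they have to be found in the camera images.
- jar: Squat clear jar of buttons, 88 mm across, stuck fast to the table on a rubber pad: it never turns or moves. Straight up to 62 mm, then a shoulder sloping in to the neck at 74 mm. Neck 45 mm across, thread ridges out to 53 mm, rim with a sprung rubber seal at 110 mm. Origin: centre of its underside, z up.
- lid: Wooden screw lid of the squat jar: plain round cap 62 mm across, 33 mm tall, hollow beneath, about 80 g, a small steel rivet on top near its +x edge. Origin: centre of its lower edge, z up through its top. Screwed tight, its lower edge is 82 to 84 mm and its top 115 to 117 mm above the table. Grip it across its diameter with 40 to 80 N. Let go, it stays where it is in the thread.
- lid_top (a point): Centre of the lid's flat top, 33 mm above its lower edge. Counter-clockwise from above unscrews; the lid climbs 20 mm per turn (3.2 mm per rad) with about 3 mm of up and down play. Breaking it loose takes up to about 0.6 N m, as the seal pushes up on it with about 10 N.
- mat: Round cork mat, 130 mm across and 6 mm thick, fixed to the table. Origin: centre of its underside.
- tall_jar: The other jar, to be left alone: slim, 66 mm across and 142 mm tall including its closed wooden lid (58 mm across), fixed to the table. Origin: centre of its underside.
- mug: White mug, 80 mm across, 92 mm tall, handle to its +y side; loose. Origin: centre of its underside.
- thread_cone: Cone of blue thread, 64 mm across at its foot, 118 mm tall; loose. Origin: centre of its underside.
- pincushion: Low round terracotta-coloured pincushion, 74 mm across, 46 mm tall; loose. Origin: centre of its underside.
- jar_neck (a point): Centre of the jar's neck rim, 110 mm above the table. The lid comes free after about three quarters of a turn (4.3 to 5.1 rad, differing each time), having climbed about 14 mm. Until then an upward pull meets the thread; afterwards the lid lifts freely, and its lower edge must pass this rim before it may move sideways.
Things that resemble listed ones, but are neither listed nor needed, are in the scene too. What is shaped like the lid but blue or white is not meant.

How it is judged:
On the way, in this order (a step that is already met when the one before it is completed fails the run):
1. the lid has been turned on its thread by a sixth of a turn or more, still low on the jar (angle between the x axis of lid and the x axis of jar, either way round above 0.9 rad and z of lid in the frame of jar below 0.093 m and horizontal distance between lid and jar below 0.008 m), for 0.05 s.
2. the lid has been lifted free, straight above the jar's neck (z of lid in the frame of jar above 0.113 m and horizontal distance between lid and jar below 0.04 m and angle between lid's own z axis and vertical below 0.35 rad).
At the end, for the whole second after the job is handed in: The lid lies flat and at rest, top side up (within 0.1 rad), on the cork mat, its centre within 35 mm of the mat's centre (horizontal distance between lid and mat below 0.035 m and z of lid in the frame of mat between 0.003 and 0.01 m and angle between lid's own z axis and vertical below 0.1 rad and linear speed of lid below 0.02 m/s); the robot touches nothing.
It fails at once if the lid is dropped (it falls faster than 0.7 m/s, untouched by the fingers) (linear speed of lid above 0.7 m/s and contact force between lid and the fingers below 0.05 N).
It fails at once if the mug is moved by more than 20 mm (distance of mug from where it was at the start of the episode above 0.02 m).
It fails at once if the thread cone is moved by more than 20 mm (distance of thread_cone from where it was at the start of the episode above 0.02 m).
It fails at once if the pincushion is moved by more than 20 mm (distance of pincushion from where it was at the start of the episode above 0.02 m).
It fails at once if the tall jar is knocked or gripped (more than 5 N) (contact force between tall_jar and the fingers above 5 N or contact force between tall_jar and the arm above 5 N or contact force between tall_jar and lid above 5 N).
It also fails if it takes over 64 s, if anything falls off the work surface, if the arm or the gripper's body presses on something with over 40 N, if the wrist force passes 120 N, or if a joint passes its speed limit or range.

## Robot

A 6-joint arm with a two-finger parallel gripper is mounted at the origin on the work surface. World frame = base frame: x ahead of the robot, y to its left, z up, the work surface at z = 0. Lengths are in m, angles in rad, forces in N, time in s.
With the tool pointing down it reaches from about 0.275 to 0.725 m from the base axis. Payload 15.9 kg.
Tool frame: the origin (TCP) lies on the centre line of the jaws, within the pads' length; the fingertips stand 25 mm ahead of it and the grasp point (between the pads) lies 6 mm ahead of it; z points along the fingers, y is the line along which they close (so a half turn about z gives the same grasp; the last joint's range is limited). The gripper opens to 85 mm and grips with 20 to 120 N. Pads are 22 mm wide; open, the fingers measure 114 mm over their backs; the gripper's body (76 mm by 85 mm) begins 54 mm behind the grasp point. The pads swing forward as they close: fully open they stand 13 mm farther back than shut.
Start: joints at [1.309, 0.213, -0.034, 1.323, 0, 1.571], TCP at [0.129, 0.483, 0.217] pointing down, gripper open.
Joint ranges: [-2.98, 2.98], [-0.74, 1.72], [-1.14, 1.35], [-2.1, 2.04], [-1.57, 1.44], [-3.14, 3.14]. Speed limits (rad/s): [1.89, 1.89, 2.39, 2.57, 3.14, 3.14].

## Interface

Orientations are given as a rotation vector (axis times angle).
In Python, from workcell import ctrl gives the robot as it stands.
- The arm moves only by the tool carry_out, never from a script. Its argument "plan" is a list of rows, each an object of numbers: "x", "y", "z": the shift along the tool's x, y, z in cm; "spin": the turn about the tool's z in rad. In form: [{"x": .., "y": .., "z": .., "spin": ..}, ...]. A call has 1 to 8 rows; each row is the pose to reach, as a shift and turn from the pose commanded when the call began, along the tool's axes at that moment; what a row does not reach only later rows make up. A row lasts 1/10 s, in which the tool goes at most 50 mm and 8.59 degrees, less where a joint would pass 70% of its speed; a pose out of reach is approached as far as the arm can. A call with a gripper value outside its range is refused whole. "claw" is the closure, from -1 (fully open) to 1 (shut), set as the call begins (left out, the last holds). The fingers move at their own pace and stop on an object; "squeeze" is the grip in N (left out, the last holds). Time passes only in rows, so rows that repeat a pose let the fingers close. It gives the time, the measured TCP pose, the force, the opening and the grip force at its end, in the units of the state.
- ctrl.get_state(): the state, without advancing time (a new reading comes with each control period).
- ctrl.snapshot(name): name is "side" or "top" or "wrist"; returns a dict with "color" (400x640x3 uint8, red, green, blue), "intrinsics" (3x3 intrinsics, pixels), "rvec" (rotation vector, rad) and "tvec" (3), from world to camera coordinates, as OpenCV has them. Camera axes: x right, y down, z forward; pixel columns grow to the right and rows downward; lengths in m; the calibration is good to about 2 mm. A picture is of the moment at which its call begins. There is no depth.
- ctrl.close_job(): hands the job in; it is judged then, once.
The state is a dict: "t": time; "joints": joint angles; "qd": joint speeds; "joint_efforts": joint torques, N m; "tool_pos": TCP position; "eef_rot": TCP orientation; "wrist_force": force on the tool from outside, world axes, zero at the start; "wrist_torque": the same for the moment, N m; "opening": finger opening in m; "gripper_force": force on a finger pad.
Only numpy, scipy, OpenCV 4.12 (cv2) and the standard library are available. Lean on these libraries where they do the work, as an engineer would, in place of code of your own. Each camera call takes 0.05 s, during which the arm holds its last target. There are 200 camera calls.

## Working session

There is one attempt and no reset: what is moved stays moved. The work goes in short steps, Python scripts to look and compute and a tool call to move; the robot and the scene stay as the last step left them, time stands still between calls to the robot, and variables do not carry over. Pictures are saved under pics/ and viewed, at most 10 in all, crops included, and the job is handed in when it is done.

Besides the shell and the picture viewer there is one more tool, called after ">>>" as name(argument=value, ...), one argument or row to a line, values as JSON. carry_out: Moves the arm, as the interface text tells. Its arguments: {"type":"object","properties":{"plan":{"type":"array","items":{"type":"object","properties":{"x":{"type":"number"},"y":{"type":"number"},"z":{"type":"number"},"spin":{"type":"number"}}}},"claw":{"type":"number"},"squeeze":{"type":"number"}},"required":["plan"]}

```bash
mkdir -p pics; ls
cat > h.py <<'E'
import numpy as np, cv2
from workcell import ctrl
def snap(n):
    s=ctrl.snapshot(n); cv2.imwrite; return s
def save(img,f): cv2.imwrite('pics/'+f,img[...,::-1])
def ray(s,uv,z):
    R=cv2.Rodrigues(np.array(s['rvec'],float))[0]; t=np.array(s['tvec'],float).ravel()
    d=R.T@np.linalg.inv(s['intrinsics'])@np.array([uv[0],uv[1],1.]); c=-R.T@t
    return c+d*(z-c[2])/d[2]
E
python3 - <<'E'
from h import *
st=ctrl.get_state(); print({k:np.round(v,3) for k,v in st.items()})
for n in ('top','side'):
    s=snap(n); save(s['color'],n+'0.png'); np.save(n+'0.npy',s,allow_pickle=True)
    print(n,s['intrinsics'],s['rvec'],s['tvec'])
E
```

```text
pics
{'t': np.float64(0.0), 'joints': array([ 1.309,  0.213, -0.035,  1.324,  0.   ,  1.571]), 'qd': array([ 0.002, -0.   ,  0.   , -0.001,  0.   , -0.   ]), 'joint_efforts': array([ 0.0000e+00, -6.8617e+01,  4.8711e+01,  1.8000e-02,  0.0000e+00,
        0.0000e+00]), 'tool_pos': array([0.129, 0.483, 0.216]), 'eef_rot': array([-4.100e-01, -3.115e+00,  2.000e-03]), 'wrist_force': array([ 0.527, -0.504,  0.577]), 'wrist_torque': array([ 0.027, -0.028, -0.03 ]), 'gripper_force': np.float64(0.0), 'opening': np.float64(0.085)}
top [[445.90283074   0.         320.31261196]
 [  0.         445.90283074 205.9574739 ]
 [  0.           0.           1.        ]] [ 2.16758378 -2.21957664  0.11669293] [0.08409658 0.54203111 1.20620293]
side [[387.15805454   0.         322.94394849]
 [  0.         387.15805454 201.08033548]
 [  0.           0.           1.        ]] [ 2.13788193 -0.5697103   0.29595436] [-0.41796866  0.28613101  0.84062187]
```

View pics/top0.png

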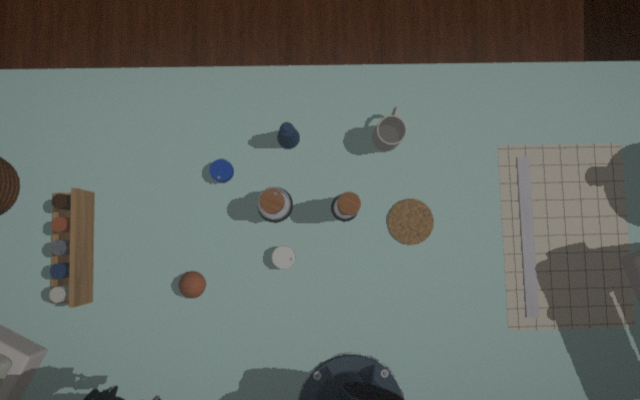

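View pics/side0.png

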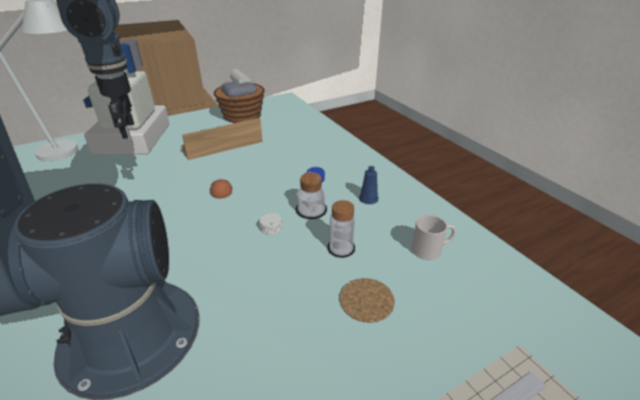

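The top view shows two brown wooden lids. One at (272,201) sits on the wider jar (275,205), and in the side view that jar is short (311,182). The other at (348,203) sits on the slim tall jar (side 343,210). The blue lid at (221,171) and the white one at (283,257) are decoys. The squat jar's lid is the one at (272,201), and the mat is at (410,221). Next I'll measure both and confirm with an enlarged crop.

```bash
cat > m.py <<'E'
from h import *
T=np.load('top0.npy',allow_pickle=True).item(); S=np.load('side0.npy',allow_pickle=True).item()
def blob(s,box,name):
    x0,y0,x1,y1=box; hsv=cv2.cvtColor(s['color'],cv2.COLOR_RGB2HSV)[y0:y1,x0:x1]
    m=((hsv[...,0]<20)&(hsv[...,1]>90)&(hsv[...,2]>50)).astype(np.uint8)
    m=cv2.morphologyEx(m,cv2.MORPH_OPEN,np.ones((3,3),np.uint8))
    c=max(cv2.findContours(m,0,1)[0],key=cv2.contourArea)+np.array([x0,y0]); e=cv2.fitEllipse(c)
    print(name,np.round(e,1).tolist() if 0 else e, cv2.boundingRect(c)); return c
for n,b,z,D in (('lid',(250,180,300,230),.116,.062),('tall',(330,185,370,230),.142,.058),('mat',(380,190,445,255),.006,.13)):
    c=blob(T,b,n); p=np.array([ray(T,q[0],z)[:2] for q in c]).astype(np.float32)
    (cx,cy),r=cv2.minEnclosingCircle(p); print('  world',cx,cy,'diam',2*r,'ext',np.ptp(p,0),'mid',(p.max(0)+p.min(0))/2)
c=blob(S,(295,165,330,200),'lidS')
for n,q in (('mug',(391,131)),('pin',(193,284)),('cone',(289,135)),('blue',(221,171)),('white',(283,257))): print(n,ray(T,q,.06)[:2])
a=cv2.resize(T['color'][170:245,240:380],None,fx=5.7,fy=4*1.42,interpolation=3)[:300*2]
b=cv2.resize(S['color'][160:260,290:400],None,fx=3,fy=3,interpolation=3)
save(cv2.resize(T['color'][175:240,245:375],(780,390),interpolation=3),'crop_t.png')
E
python3 m.py
```

```text
lid ((271.11456298828125, 201.4372100830078), (20.769845962524414, 23.51778221130371), 118.71466827392578) (260, 190, 24, 23)
  world 0.552169919013977 0.19728955626487732 diam 0.05980382114648819 ext [0.05635589 0.05817248] mid [0.5517714  0.19714522]
tall ((348.6804504394531, 203.1109619140625), (20.62445640563965, 21.010650634765625), 69.38424682617188) (338, 193, 22, 21)
  world 0.5391238331794739 0.0036287347320467234 diam 0.055197760462760925 ext [0.05027306 0.05246191] mid [0.5400403 0.0043914]
mat ((410.90264892578125, 222.58851623535156), (34.80480194091797, 40.47764587402344), 123.78466033935547) (390, 201, 42, 42)
  world 0.49693572521209717 -0.17809151113033295 diam 0.12272750586271286 ext [0.11496177 0.11622331] mid [ 0.4962113  -0.17959099]
lidS ((310.2674255371094, 182.224365234375), (17.805316925048828, 19.505374908447266), 126.2813491821289) (301, 173, 20, 19)
mug [ 0.74010135 -0.12426718]
pin [0.34427786 0.4092246 ]
cone [0.73417875 0.1518767 ]
blue [0.64011033 0.33454782]
white [0.40822243 0.17389583]
```

View pics/crop_t.png

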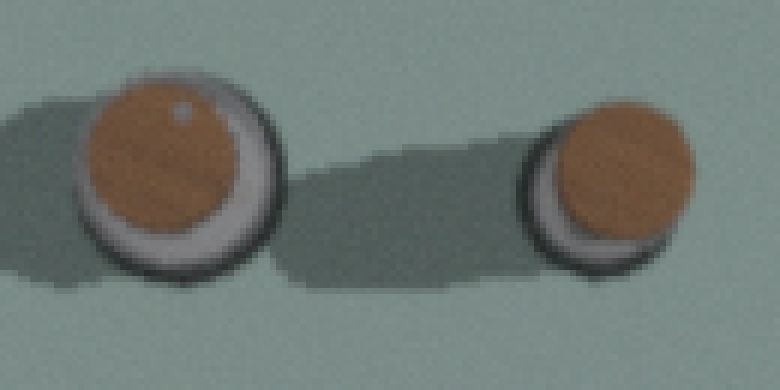

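The crop shows the squat jar's lid as a round brown top centred at crop (163,157), with a rivet at (183,112) toward world +x. It sits on the wide jar. The tall jar's lid at crop (627,170) has no rivet, so the left lid is the right one.

Joint 6 can cover about 6 rad. If I wind it up near +2.9 before gripping, few regrips should be needed.

```bash
cat >> h.py <<'E'
from scipy.spatial.transform import Rotation as Ro
def rel(p):
    s=ctrl.get_state(); R=Ro.from_rotvec(s['eef_rot']).as_matrix()
    return np.round(R.T@(np.array(p)-s['tool_pos'])*100,2)
def brief():
    s=ctrl.get_state(); print('t',round(s['t'],2),'pos',np.round(s['tool_pos'],4),'j6',round(s['joints'][5],3),'z',np.round(Ro.from_rotvec(s['eef_rot']).as_matrix().T[2],3),'F',np.round(s['wrist_force'],1),'Tq',np.round(s['wrist_torque'],2),'op',round(s['opening'],4),'gf',round(s['gripper_force'],1))
E
python3 -c "
from h import *
brief();print(rel([.552,.197,.217]),rel([.552,.197,.2]),Ro.from_rotvec(ctrl.get_state()['eef_rot']).as_matrix().round(3))"
```

```text
t 0.1 pos [0.1293 0.4827 0.2166] j6 1.571 z [-0.    -0.001 -1.   ] F [ 0.4 -0.1  0. ] Tq [ 0.07 -0.02 -0.02] op 0.0858 gf 0.0
[-4.822e+01 -1.666e+01 -3.000e-02] [-48.22 -16.65   1.67] [[-0.966  0.259 -0.   ]
 [ 0.259  0.966 -0.001]
 [ 0.    -0.001 -1.   ]]
```

>>> carry_out(
  plan=[
    {"x":-4.8,"y":-1.7,"spin":0.15},
    {"x":-9.6,"y":-3.3,"spin":0.3},
    {"x":-14.4,"y":-5,"spin":0.45},
    {"x":-19.2,"y":-6.6,"spin":0.6},
    {"x":-24,"y":-8.3,"spin":0.75},
    {"x":-28.8,"y":-10,"spin":0.9},
    {"x":-33.6,"y":-11.6,"spin":1.05},
    {"x":-38.4,"y":-13.3,"spin":1.2},
  ],
  claw=-1,
  squeeze=60,
)

```text
invalid input at $.plan[0]: expected keys x, y, z, spin
```

```bash
python3 -c "
from h import *
brief();print(rel([.552,.197,.22]))"
```

```text
t 0.1 pos [0.1293 0.4827 0.2166] j6 1.571 z [-0.    -0.001 -1.   ] F [ 0.4 -0.1  0. ] Tq [ 0.07 -0.02 -0.02] op 0.0858 gf 0.0
[-48.22 -16.66  -0.33]
```

>>> carry_out(
  plan=[
    {"x":-4.8,"y":-1.7,"z":0,"spin":0.15},
    {"x":-9.6,"y":-3.3,"z":0,"spin":0.3},
    {"x":-14.4,"y":-5,"z":0,"spin":0.45},
    {"x":-19.2,"y":-6.6,"z":0,"spin":0.6},
    {"x":-24,"y":-8.3,"z":0,"spin":0.75},
    {"x":-28.8,"y":-10,"z":0,"spin":0.9},
    {"x":-33.6,"y":-11.6,"z":0,"spin":1.05},
    {"x":-38.4,"y":-13.3,"z":0,"spin":1.2},
  ],
  claw=-1,
  squeeze=60,
)

```text
t: 0.9
tool_pos: [0.462, 0.2571, 0.2168]
eef_rot: [-2.104, -2.332, 0.0]
wrist_force: [0.5, 1.5, 0.0]
opening: 0.0852
gripper_force: 0.0
```

```bash
python3 -c "
from h import *
brief();print(rel([.552,.197,.22]))"
```

```text
t 0.9 pos [0.462  0.2571 0.2168] j6 1.976 z [-0. -0. -1.] F [0.5 1.5 0. ] Tq [ 0.06  0.03 -0.04] op 0.0852 gf 0.0
[-6.9   8.34 -0.32]
```

>>> carry_out(
  plan=[
    {"x":-2.3,"y":2.8,"z":0,"spin":0.14},
    {"x":-4.6,"y":5.6,"z":0,"spin":0.28},
    {"x":-6.9,"y":8.3,"z":0,"spin":0.42},
    {"x":-6.9,"y":8.3,"z":0,"spin":0.56},
    {"x":-6.9,"y":8.3,"z":0,"spin":0.7},
    {"x":-6.9,"y":8.3,"z":0,"spin":0.85},
    {"x":-6.9,"y":8.3,"z":0,"spin":1.0},
    {"x":-6.9,"y":8.3,"z":0,"spin":1.1},
  ],
)

```text
t: 1.7
tool_pos: [0.5505, 0.1991, 0.2166]
eef_rot: [-3.013, -0.889, 0.001]
wrist_force: [0.1, -0.4, 0.3]
opening: 0.0854
gripper_force: 0.0
```

```bash
python3 -c "
from h import *
brief()
s=snap('wrist');np.save('w1.npy',s,allow_pickle=True);save(s['color'],'w1.png')"
```

```text
t 1.7 pos [0.5505 0.1991 0.2166] j6 2.915 z [-0.001 -0.    -1.   ] F [ 0.1 -0.4  0.3] Tq [-0.01  0.02 -0.03] op 0.0854 gf 0.0
```

View pics/w1.png

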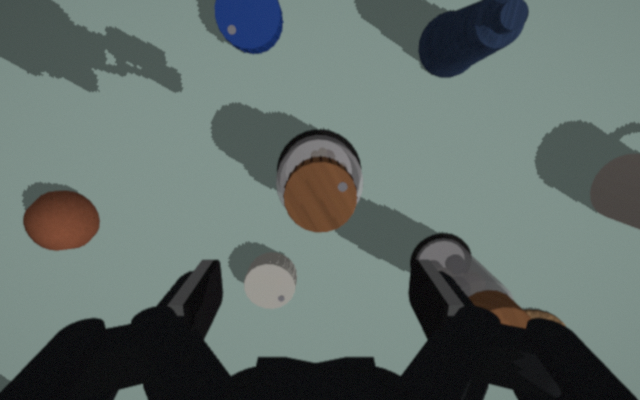

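The wrist view shows the brown lid top centred near (320,196) with its rivet at (342,187). The pads on either side are at about (215,270) and (415,270), and the tall jar is at lower right (470,270). Next I'll fit the lid centre on its top plane.

```bash
python3 -c "
from h import *
s=np.load('w1.npy',allow_pickle=True).item()
hsv=cv2.cvtColor(s['color'],cv2.COLOR_RGB2HSV)
m=((hsv[...,0]<20)&(hsv[...,1]>100)&(hsv[...,2]>80)).astype(np.uint8)
m[:140]=0;m[250:]=0;m[:,:260]=0;m[:,380:]=0
m=cv2.morphologyEx(m,cv2.MORPH_OPEN,np.ones((5,5)))
c=max(cv2.findContours(m,0,1)[0],key=cv2.contourArea)
print(cv2.boundingRect(c))
# lower half of the contour is the rim of the flat top
for z in (.115,.116,.117):
  p=np.array([ray(s,q[0],z)[:2] for q in c if q[0][1]>185])
  A=np.c_[2*p,np.ones(len(p))]; x=np.linalg.lstsq(A,(p**2).sum(1),rcond=None)[0]
  print(z,x[:2],2*np.sqrt(x[2]+x[:2]@x[:2]))
ce=x[:2]; r=ray(s,(342,187),.116)[:2]; d=r-ce; print('rivet ang',np.degrees(np.arctan2(d[1],d[0])),np.hypot(*d))
print(rel([*ce,.217]),Ro.from_rotvec(ctrl.get_state()['eef_rot']).as_matrix().round(3))
T=np.load('top0.npy',allow_pickle=True).item();print(ray(T,(272,201),.116))
"
```

```text
(284, 162, 72, 70)
0.115 [0.55580384 0.19773706] 0.05965839395331628
0.116 [0.55602842 0.19790045] 0.05942697174939192
0.117 [0.556253   0.19806385] 0.059195549545465284
rivet ang -31.369548520365132 0.020170026065103652
[ 0.44  0.39 -0.04] [[ 0.842  0.539 -0.001]
 [ 0.539 -0.842 -0.   ]
 [-0.001 -0.    -1.   ]]
[0.55166609 0.19589007 0.116     ]
```

>>> carry_out(
  plan=[
    {"x":0.2,"y":0.3,"z":3,"spin":0},
    {"x":0.2,"y":0.3,"z":6,"spin":0},
    {"x":0.2,"y":0.3,"z":8,"spin":0},
    {"x":0.2,"y":0.3,"z":9.5,"spin":0},
    {"x":0.2,"y":0.3,"z":10.5,"spin":0},
    {"x":0.2,"y":0.3,"z":11.2,"spin":0},
    {"x":0.2,"y":0.3,"z":11.3,"spin":0},
    {"x":0.2,"y":0.3,"z":11.3,"spin":0},
  ],
)

```text
t: 2.55
tool_pos: [0.5542, 0.1978, 0.1044]
eef_rot: [-3.01, -0.899, -0.001]
wrist_force: [-0.5, -0.4, -0.2]
opening: 0.0854
gripper_force: 0.0
```

>>> carry_out(
  plan=[
    {"x":0,"y":0,"z":0,"spin":0},
    {"x":0,"y":0,"z":0,"spin":0},
    {"x":0,"y":0,"z":0,"spin":0},
    {"x":0,"y":0,"z":0,"spin":0},
    {"x":0,"y":0,"z":0,"spin":0},
  ],
  claw=1,
  squeeze=60,
)

```text
t: 3.05
tool_pos: [0.554, 0.1977, 0.1041]
eef_rot: [-3.01, -0.898, -0.0]
wrist_force: [0.2, 0.1, 0.3]
opening: 0.0123
gripper_force: 0.0
```

```bash
python3 -c "
from h import *
brief()
s=ctrl.get_state();R=Ro.from_rotvec(s['eef_rot']).as_matrix();print('F tool',R.T@s['wrist_force'])
s=snap('wrist');save(s['color'],'w2.png')"
```

```text
t 3.05 pos [0.554  0.1977 0.1041] j6 2.905 z [ 0.  0. -1.] F [0.2 0.1 0.3] Tq [-0.05  0.07  0.01] op 0.0123 gf 0.0
F tool [ 0.19660198  0.04058855 -0.2608674 ]
```

View pics/w2.png

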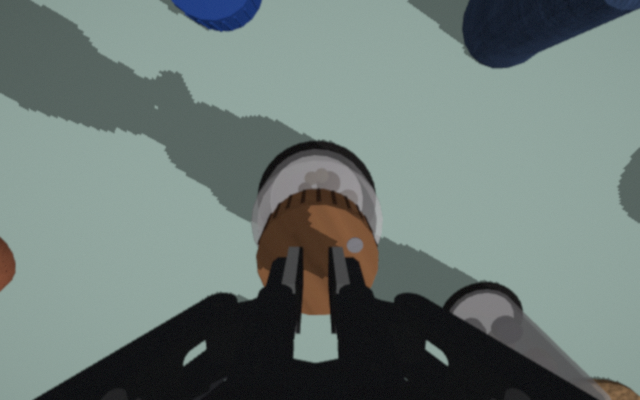

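```bash
python3 -c "
from h import *
brief()
s=snap('wrist');st=ctrl.get_state();brief()
R=Ro.from_rotvec(st['eef_rot']).as_matrix();p=st['tool_pos']
Rc=cv2.Rodrigues(np.array(s['rvec'],float))[0];c=-Rc.T@np.array(s['tvec'],float).ravel()
print('cam',c,'rel tool cm',R.T@(c-p)*100,'cam z axis in tool',R.T@Rc[2])
def pr(q): return np.round(cv2.projectPoints(np.array([q],float),np.array(s['rvec'],float),np.array(s['tvec'],float),s['intrinsics'],None)[0].ravel())
for z in (-.03,0,.006,.025):
  print(z,[pr(p+R@[0,y,z]) for y in (-.006,.006)])
for nm,q in (('lidtop c',(.554,.1975,.116)),('lid low front',(.554,.1975,.083))): print(nm,pr(q))
for a in (0,90,180,270): print(a,pr(np.array([.554,.1975,.116])+R@[.031*np.cos(np.radians(a)),.031*np.sin(np.radians(a)),0]))
save(s['color'][130:340,200:440],'w3.png')
s=snap('side');save(cv2.resize(s['color'][90:270,230:430],(800,600),interpolation=3),'s3.png')
"
```

```text
t 3.1 pos [0.554  0.1977 0.1041] j6 2.905 z [ 0.  0. -1.] F [ 0.3  0.1 -0.2] Tq [0.02 0.01 0.02] op 0.0045 gf 0.0
t 3.15 pos [0.5539 0.1977 0.104 ] j6 2.905 z [ 0.  0. -1.] F [-0.3 -0.7  0.3] Tq [-0.03 -0.01  0.01] op 0.0005 gf 0.0
cam [0.61681847 0.23889046 0.26031718] rel tool cm [ 7.51430837e+00  2.33222724e-03 -1.56290631e+01] cam z axis in tool [-2.88392821e-01  2.12802516e-04  9.57512160e-01]
-0.03 [array([302., 284.]), array([329., 284.])]
0 [array([304., 255.]), array([326., 255.])]
0.006 [array([304., 250.]), array([326., 250.])]
0.025 [array([305., 237.]), array([325., 237.])]
lidtop c [316. 265.]
lid low front [316. 240.]
0 [316. 206.]
90 [377. 266.]
180 [316. 318.]
270 [254. 265.]
```

View pics/s3.png

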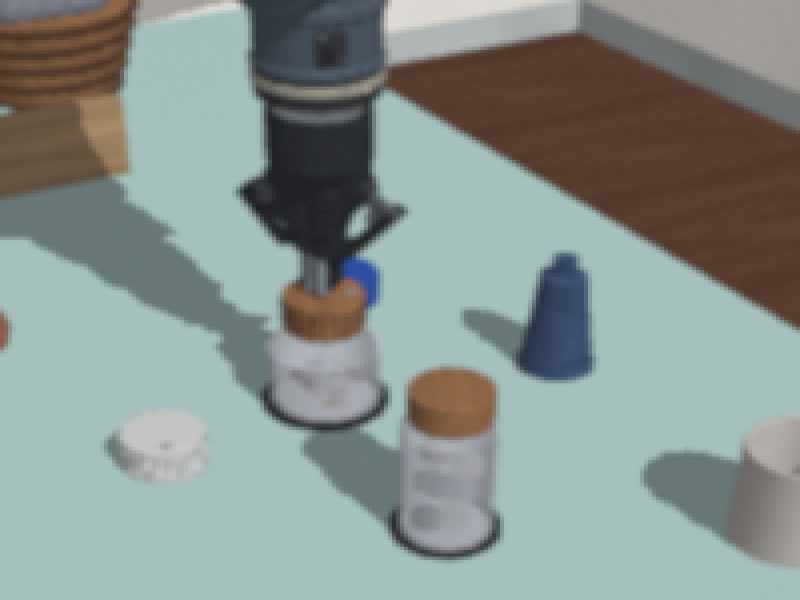

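The side view shows the closed fingers ending at crop (320,295), at the level of the lid top, with no contact. So the pads passed over the lid. I'll check up close how high the tips really are.

```bash
python3 -c "
from h import *
a=cv2.imread('pics/w3.png');cv2.imwrite('pics/w3b.png',cv2.resize(a,(680,595),interpolation=3))"
```

```text
(no output)
```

View pics/w3b.png

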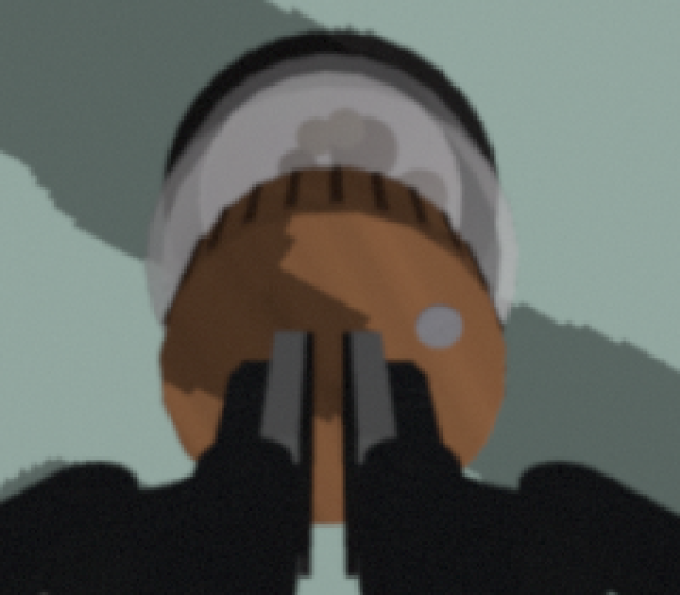

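```bash
python3 -c "
from h import *
s=np.load('side0.npy',allow_pickle=True).item()
R=cv2.Rodrigues(np.array(s['rvec'],float))[0]
def pr(q): return np.round(cv2.projectPoints(np.array([q],float),np.array(s['rvec'],float),np.array(s['tvec'],float),s['intrinsics'],None)[0].ravel(),1)
for z in (.08,.10,.116,.12,.13,.14): a=pr((.554,.1977,z));print(z,a,'crop',(a[0]-230)*4,(a[1]-90)*600/180)
w=np.load('w1.npy',allow_pickle=True).item()
st=ctrl.get_state();Rt=Ro.from_rotvec(st['eef_rot']).as_matrix();w=snap('wrist')
for x in (0,.011):
  for z in (-.03,-.02,-.01,0,.01,.025):
    q=[cv2.projectPoints(np.array([st['tool_pos']+Rt@[x,y,z]]),np.array(w['rvec'],float),np.array(w['tvec'],float),w['intrinsics'],None)[0].ravel().round(1) for y in (-.011,.011)]; print(x,z,q)
"
```

```text
0.08 [310.8 187.7] crop 323.20000000000005 325.66666666666663
0.1 [310.7 182.1] crop 322.79999999999995 307.0
0.116 [310.6 177.5] crop 322.4000000000001 291.6666666666667
0.12 [310.6 176.4] crop 322.4000000000001 288.0
0.13 [310.5 173.5] crop 322.0 278.3333333333333
0.14 [310.5 170.5] crop 322.0 268.3333333333333
0 -0.03 [array([290.6, 284.3]), array([339.8, 284.3])]
0 -0.02 [array([292.1, 273.2]), array([338.3, 273.2])]
0 -0.01 [array([293.5, 263.5]), array([336.9, 263.5])]
0 0 [array([294.7, 254.8]), array([335.7, 254.8])]
0 0.01 [array([295.8, 247.1]), array([334.6, 247.1])]
0 0.025 [array([297.3, 236.9]), array([333.2, 236.9])]
0.011 -0.03 [array([290., 262.]), array([340.4, 262. ])]
0.011 -0.02 [array([291.7, 252.1]), array([338.8, 252.1])]
0.011 -0.01 [array([293.1, 243.5]), array([337.3, 243.5])]
0.011 0 [array([294.4, 235.8]), array([336.1, 235.8])]
0.011 0.01 [array([295.5, 228.9]), array([335., 229.])]
0.011 0.025 [array([297., 220.]), array([333.5, 220. ])]
```

The wrist ray on the pad's front edge (row 247) puts the shut tips at z≈0.118. That is about 14 mm behind the reported TCP, not 25 mm ahead of it, and the side view agrees. I'll use this observed offset: open, then go about 4 cm lower in two cautious steps.

>>> carry_out(
  plan=[
    {"x":0,"y":0,"z":-0.5,"spin":0},
    {"x":0,"y":0,"z":-0.5,"spin":0},
    {"x":0,"y":0,"z":-0.5,"spin":0},
    {"x":0,"y":0,"z":-0.5,"spin":0},
    {"x":0,"y":0,"z":-0.5,"spin":0},
    {"x":0,"y":0,"z":-0.5,"spin":0},
  ],
  claw=-1,
)

```text
t: 3.85
tool_pos: [0.5539, 0.1977, 0.1089]
eef_rot: [3.011, 0.898, -0.0]
wrist_force: [0.3, 0.2, -0.1]
opening: 0.0848
gripper_force: 0.0
```

>>> carry_out(
  plan=[
    {"x":0,"y":0,"z":0.5,"spin":0},
    {"x":0,"y":0,"z":1.0,"spin":0},
    {"x":0,"y":0,"z":1.5,"spin":0},
    {"x":0,"y":0,"z":2.0,"spin":0},
    {"x":0,"y":0,"z":2.4,"spin":0},
    {"x":0,"y":0,"z":2.4,"spin":0},
  ],
)

```text
t: 4.45
tool_pos: [0.5536, 0.1976, 0.0843]
eef_rot: [3.01, 0.898, -0.002]
wrist_force: [0.4, -0.4, 0.3]
opening: 0.0854
gripper_force: 0.0
```

>>> carry_out(
  plan=[
    {"x":0,"y":0,"z":0.5,"spin":0},
    {"x":0,"y":0,"z":1.0,"spin":0},
    {"x":0,"y":0,"z":1.4,"spin":0},
    {"x":0,"y":0,"z":1.4,"spin":0},
  ],
)

```text
t: 4.85
tool_pos: [0.5536, 0.1976, 0.0703]
eef_rot: [-3.01, -0.898, 0.002]
wrist_force: [0.8, 0.1, -0.1]
opening: 0.0853
gripper_force: 0.0
```

>>> carry_out(
  plan=[
    {"x":0,"y":0,"z":0.3,"spin":0},
    {"x":0,"y":0,"z":0.6,"spin":0},
    {"x":0,"y":0,"z":0.6,"spin":0},
  ],
)

```text
t: 5.15
tool_pos: [0.5538, 0.1977, 0.0646]
eef_rot: [3.01, 0.898, -0.001]
wrist_force: [-0.3, 0.1, 0.2]
opening: 0.0853
gripper_force: 0.0
```

>>> carry_out(
  plan=[
    {"x":0,"y":0,"z":0,"spin":0},
    {"x":0,"y":0,"z":0,"spin":0},
    {"x":0,"y":0,"z":0,"spin":0},
    {"x":0,"y":0,"z":0,"spin":0},
  ],
  claw=1,
  squeeze=60,
)

```text
t: 5.55
tool_pos: [0.5542, 0.1976, 0.0656]
eef_rot: [3.01, 0.898, 0.001]
wrist_force: [-1.7, -2.1, 6.3]
opening: 0.0603
gripper_force: 63.1
```

```bash
python3 -c "
from h import *
brief()
s=ctrl.get_state();R=Ro.from_rotvec(s['eef_rot']).as_matrix();print('F tool',R.T@s['wrist_force'])
s=snap('side');a=cv2.resize(s['color'][130:220,260:360],(500,450),interpolation=3)
w=snap('wrist');b=cv2.resize(w['color'][100:400,160:480],(300,281))
o=np.zeros((450,800,3),np.uint8);o[:,:500]=a;o[:281,500:]=b;save(o,'g1.png')"
```

```text
t 5.55 pos [0.5542 0.1976 0.0656] j6 2.905 z [ 0.001 -0.    -1.   ] F [-1.7 -2.1  6.3] Tq [-0.41  0.3  -0.05] op 0.0603 gf 63.1
F tool [-2.55878922  0.8478438  -6.25522301]
```

View pics/g1.png

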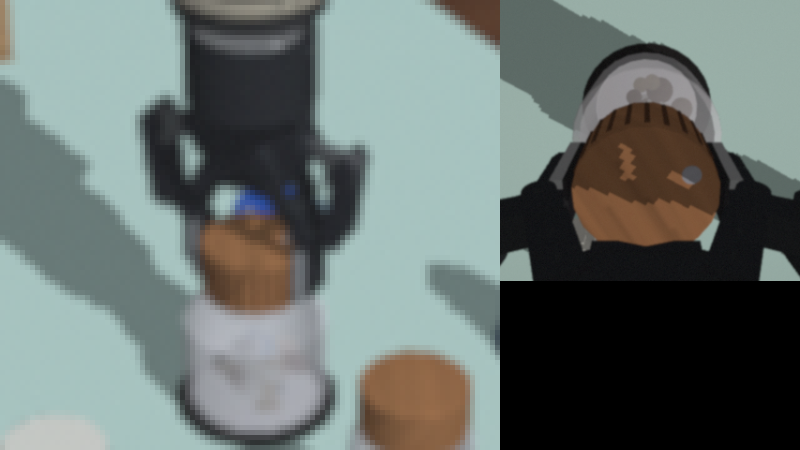

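The picture shows the lid held across its diameter between the pads, seen in the wrist inset at (645,180). The body clears the lid top, the opening is 60 mm and the grip is 63 N. I'll now unscrew (negative spin) while rising 3.2 mm per rad.

>>> carry_out(
  plan=[
    {"x":0,"y":0,"z":-0.03,"spin":-0.1},
    {"x":0,"y":0,"z":-0.06,"spin":-0.2},
    {"x":0,"y":0,"z":-0.1,"spin":-0.3},
    {"x":0,"y":0,"z":-0.13,"spin":-0.4},
    {"x":0,"y":0,"z":-0.16,"spin":-0.5},
    {"x":0,"y":0,"z":-0.19,"spin":-0.6},
  ],
  squeeze=65,
)

```text
t: 6.25
tool_pos: [0.5543, 0.198, 0.0675]
eef_rot: [2.607, 1.753, 0.002]
wrist_force: [-0.1, 0.9, 1.8]
opening: 0.0601
gripper_force: 69.6
```

```bash
cat > riv.py <<'E'
from h import *
import sys
brief(); w=snap('wrist'); st=ctrl.get_state(); z=float(sys.argv[1])
g=w['color'].astype(int); hsv=cv2.cvtColor(w['color'],cv2.COLOR_RGB2HSV)
# rivet: greyish blob inside the brown lid area
br=((hsv[...,0]<20)&(hsv[...,1]>90)&(hsv[...,2]>35)).astype(np.uint8); br[:180]=0; br[:,:230]=0; br[:,400:]=0
c=max(cv2.findContours(br,0,1)[0],key=cv2.contourArea); hull=np.zeros_like(br); cv2.fillConvexPoly(hull,cv2.convexHull(c),1)
m=(hull&((hsv[...,1]<85)|(hsv[...,0]>25)).astype(np.uint8)&(hsv[...,2]>60).astype(np.uint8))
n,l,s,ce=cv2.connectedComponentsWithStats(m)
R=Ro.from_rotvec(st['eef_rot']).as_matrix()
for i in range(1,n):
    if s[i,4]>40:
        p=ray(w,ce[i],z)-st['tool_pos']; q=R.T@p
        print('blob',ce[i].round(0),s[i,4],'tool xy mm',(q[:2]*1000).round(1),'world ang',round(float(np.arctan2(p[1],p[0])),2),'tool ang',round(float(np.arctan2(q[1],q[0])),2))
E
python3 riv.py .118
```

```text
t 6.25 pos [0.5543 0.198  0.0675] j6 2.301 z [ 0.001  0.    -1.   ] F [-0.1  0.9  1.8] Tq [-0.08  0.09 -0.09] op 0.0601 gf 69.6
blob [364. 286.] 353 tool xy mm [11.  19.5] world ang 0.13 tool ang 1.06
```

The rivet's world angle went from −0.55 to +0.13, so the lid is turning with the gripper. I'll keep going.

>>> carry_out(
  plan=[
    {"x":0,"y":0,"z":-0.04,"spin":-0.12},
    {"x":0,"y":0,"z":-0.08,"spin":-0.24},
    {"x":0,"y":0,"z":-0.12,"spin":-0.36},
    {"x":0,"y":0,"z":-0.15,"spin":-0.48},
    {"x":0,"y":0,"z":-0.19,"spin":-0.6},
    {"x":0,"y":0,"z":-0.23,"spin":-0.72},
    {"x":0,"y":0,"z":-0.27,"spin":-0.84},
    {"x":0,"y":0,"z":-0.31,"spin":-0.96},
  ],
)

```text
t: 7.1
tool_pos: [0.5538, 0.1977, 0.0699]
eef_rot: [-1.505, -2.758, 0.0]
wrist_force: [0.2, 0.5, -1.1]
opening: 0.0605
gripper_force: 70.2
```

>>> carry_out(
  plan=[
    {"x":0,"y":0,"z":-0.04,"spin":-0.12},
    {"x":0,"y":0,"z":-0.08,"spin":-0.24},
    {"x":0,"y":0,"z":-0.12,"spin":-0.36},
    {"x":0,"y":0,"z":-0.15,"spin":-0.48},
    {"x":0,"y":0,"z":-0.19,"spin":-0.6},
    {"x":0,"y":0,"z":-0.23,"spin":-0.72},
    {"x":0,"y":0,"z":-0.27,"spin":-0.84},
    {"x":0,"y":0,"z":-0.31,"spin":-0.96},
  ],
)

```text
t: 7.9
tool_pos: [0.5535, 0.1975, 0.0729]
eef_rot: [-0.061, -3.14, 0.001]
wrist_force: [-1.7, -1.6, -1.4]
opening: 0.0604
gripper_force: 70.2
```

```bash
python3 riv.py .124
```

```text
t 7.9 pos [0.5535 0.1975 0.0729] j6 0.382 z [-0.001 -0.    -1.   ] F [-1.7 -1.6 -1.4] Tq [-0.14  0.19  0.02] op 0.0604 gf 70.2
blob [364. 286.] 361 tool xy mm [ 8.7 19.3] world ang 1.96 tool ang 1.15
```

The rivet is at the same pixel (364,286), so there's no slip after 2.5 rad. I'll turn 2.9 rad more in the same grip.

>>> carry_out(
  plan=[
    {"x":0,"y":0,"z":-0.04,"spin":-0.12},
    {"x":0,"y":0,"z":-0.08,"spin":-0.24},
    {"x":0,"y":0,"z":-0.12,"spin":-0.36},
    {"x":0,"y":0,"z":-0.15,"spin":-0.48},
    {"x":0,"y":0,"z":-0.19,"spin":-0.6},
    {"x":0,"y":0,"z":-0.23,"spin":-0.72},
    {"x":0,"y":0,"z":-0.27,"spin":-0.84},
    {"x":0,"y":0,"z":-0.31,"spin":-0.96},
  ],
)

```text
t: 8.75
tool_pos: [0.5534, 0.1971, 0.0758]
eef_rot: [1.392, -2.815, 0.001]
wrist_force: [-2.7, -3.3, -1.5]
opening: 0.0607
gripper_force: 70.4
```

>>> carry_out(
  plan=[
    {"x":0,"y":0,"z":-0.04,"spin":-0.12},
    {"x":0,"y":0,"z":-0.08,"spin":-0.24},
    {"x":0,"y":0,"z":-0.12,"spin":-0.36},
    {"x":0,"y":0,"z":-0.15,"spin":-0.48},
    {"x":0,"y":0,"z":-0.19,"spin":-0.6},
    {"x":0,"y":0,"z":-0.23,"spin":-0.72},
    {"x":0,"y":0,"z":-0.27,"spin":-0.84},
    {"x":0,"y":0,"z":-0.31,"spin":-0.96},
  ],
)

```text
t: 9.55
tool_pos: [0.5537, 0.197, 0.0791]
eef_rot: [2.534, -1.854, 0.001]
wrist_force: [-0.8, -4.8, -1.0]
opening: 0.0606
gripper_force: 70.5
```

>>> carry_out(
  plan=[
    {"x":0,"y":0,"z":-0.04,"spin":-0.12},
    {"x":0,"y":0,"z":-0.08,"spin":-0.24},
    {"x":0,"y":0,"z":-0.12,"spin":-0.36},
    {"x":0,"y":0,"z":-0.15,"spin":-0.48},
    {"x":0,"y":0,"z":-0.19,"spin":-0.6},
    {"x":0,"y":0,"z":-0.23,"spin":-0.72},
    {"x":0,"y":0,"z":-0.27,"spin":-0.84},
    {"x":0,"y":0,"z":-0.31,"spin":-0.96},
  ],
)

```text
t: 10.35
tool_pos: [0.554, 0.1976, 0.0824]
eef_rot: [3.105, -0.474, 0.0]
wrist_force: [-0.1, -1.9, -0.5]
opening: 0.0602
gripper_force: 70.5
```

```bash
python3 riv.py .133
```

```text
t 10.35 pos [0.554  0.1976 0.0824] j6 -2.496 z [-0. -0. -1.] F [-0.1 -1.9 -0.5] Tq [-0.53  0.14 -0.05] op 0.0602 gf 70.5
blob [364. 286.] 358 tool xy mm [10.7 17.1] world ang -1.31 tool ang 1.01
```

The lid has turned about 5.4 rad with no slip. I'll lift gently and watch the force.

>>> carry_out(
  plan=[
    {"x":0,"y":0,"z":-0.2,"spin":0},
    {"x":0,"y":0,"z":-0.4,"spin":0},
    {"x":0,"y":0,"z":-0.6,"spin":0},
    {"x":0,"y":0,"z":-0.8,"spin":0},
  ],
)

```text
t: 10.8
tool_pos: [0.5539, 0.1977, 0.0906]
eef_rot: [3.105, -0.478, 0.0]
wrist_force: [0.7, -2.5, -2.5]
opening: 0.0604
gripper_force: 70.5
```

```bash
python3 riv.py .142
```

```text
t 10.8 pos [0.5539 0.1977 0.0906] j6 -2.494 z [ 0. -0. -1.] F [ 0.7 -2.5 -2.5] Tq [-0.41 -0.02 -0.06] op 0.0604 gf 70.5
blob [364. 286.] 357 tool xy mm [11.2 17. ] world ang -1.29 tool ang 0.99
```

It's free: no thread resistance, and the rivet hasn't moved in the grip. I'll lift it straight up.

>>> carry_out(
  plan=[
    {"x":0,"y":0,"z":-1,"spin":0},
    {"x":0,"y":0,"z":-2.5,"spin":0},
    {"x":0,"y":0,"z":-4.5,"spin":0},
    {"x":0,"y":0,"z":-6.5,"spin":0},
    {"x":0,"y":0,"z":-8.5,"spin":0},
    {"x":0,"y":0,"z":-10.5,"spin":0},
    {"x":0,"y":0,"z":-12,"spin":0},
    {"x":0,"y":0,"z":-12,"spin":0},
  ],
)

```text
t: 11.65
tool_pos: [0.5549, 0.1982, 0.2131]
eef_rot: [-3.103, 0.475, -0.005]
wrist_force: [0.7, 0.7, -1.2]
opening: 0.0604
gripper_force: 70.6
```

```bash
python3 -c "
from h import *
brief();s=ctrl.get_state();print(rel([.4965,-.179,s['tool_pos'][2]]))
T=np.load('top0.npy',allow_pickle=True).item();hsv=cv2.cvtColor(T['color'],cv2.COLOR_RGB2HSV)
m=((hsv[...,0]<28)&(hsv[...,1]>55)).astype(np.uint8);m[:190]=0;m[255:]=0;m[:,:375]=0;m[:,445:]=0
m=cv2.morphologyEx(m,cv2.MORPH_OPEN,np.ones((3,3)));c=max(cv2.findContours(m,0,1)[0],key=cv2.contourArea)
e=cv2.fitEllipse(c);print(e,ray(T,e[0],.006))
S=np.load('side0.npy',allow_pickle=True).item();print('side mat',ray(S,(367,299.5),.006))
"
```

```text
t 11.65 pos [0.5549 0.1982 0.2131] j6 -2.495 z [ 0.004  0.002 -1.   ] F [ 0.7  0.7 -1.2] Tq [ 0.   -0.01 -0.01] op 0.0604 gf 70.6
[ 5.71 37.74 -0.08]
((410.0657043457031, 221.22181701660156), (44.095123291015625, 44.65735626220703), 120.03936767578125) [ 0.49662144 -0.17861952  0.006     ]
side mat [ 0.49576543 -0.18404663  0.006     ]
```

>>> carry_out(
  plan=[
    {"x":0.3,"y":2,"z":0,"spin":0.1},
    {"x":0.8,"y":5,"z":0,"spin":0.2},
    {"x":1.2,"y":8,"z":0,"spin":0.3},
    {"x":1.8,"y":12,"z":0,"spin":0.42},
    {"x":2.4,"y":16,"z":0,"spin":0.54},
    {"x":3,"y":20,"z":0,"spin":0.66},
    {"x":3.6,"y":24,"z":0,"spin":0.78},
    {"x":4.2,"y":27.5,"z":0,"spin":0.9},
  ],
)

```text
t: 12.45
tool_pos: [0.511, -0.0789, 0.21]
eef_rot: [2.585, -1.785, -0.001]
wrist_force: [0.5, -0.0, -1.6]
opening: 0.0604
gripper_force: 70.5
```

```bash
python3 -c "
from h import *
brief();print(rel([.4965,-.18,.2131]))"
```

```text
t 12.45 pos [ 0.511  -0.0789  0.21  ] j6 -2.086 z [-0.  0. -1.] F [ 0.5 -0.  -1.6] Tq [-0.01 -0.08 -0.01] op 0.0604 gf 70.5
[ 8.94  4.94 -0.31]
```

>>> carry_out(
  plan=[
    {"x":3,"y":1.6,"z":0,"spin":0},
    {"x":6,"y":3.3,"z":0,"spin":0},
    {"x":8,"y":4.4,"z":0,"spin":0},
    {"x":8.9,"y":4.9,"z":1,"spin":0},
    {"x":8.9,"y":4.9,"z":4,"spin":0},
    {"x":8.9,"y":4.9,"z":7,"spin":0},
    {"x":8.9,"y":4.9,"z":9,"spin":0},
    {"x":8.9,"y":4.9,"z":10,"spin":0},
  ],
)

```text
t: 13.25
tool_pos: [0.4968, -0.1769, 0.1078]
eef_rot: [2.59, -1.778, -0.005]
wrist_force: [-0.9, -0.4, -0.5]
opening: 0.0606
gripper_force: 70.6
```

>>> carry_out(
  plan=[
    {"x":0,"y":0,"z":2,"spin":0},
    {"x":0,"y":0,"z":4,"spin":0},
    {"x":0,"y":0,"z":6,"spin":0},
    {"x":0,"y":0,"z":7.5,"spin":0},
    {"x":0,"y":0,"z":8.5,"spin":0},
    {"x":0,"y":0,"z":9.3,"spin":0},
    {"x":0,"y":0,"z":9.3,"spin":0},
  ],
)

```text
t: 13.95
tool_pos: [0.4978, -0.1776, 0.0168]
eef_rot: [2.59, -1.778, -0.001]
wrist_force: [-0.3, -0.5, 0.1]
opening: 0.0605
gripper_force: 70.6
```

```bash
python3 -c "
from h import *
brief()
s=snap('side');save(cv2.resize(s['color'][220:340,300:440],(700,600),interpolation=3),'p1.png')"
```

```text
t 13.95 pos [ 0.4978 -0.1776  0.0168] j6 -2.281 z [-0.001  0.    -1.   ] F [-0.3 -0.5  0.1] Tq [-0.01  0.01  0.03] op 0.0605 gf 70.6
```

View pics/p1.png

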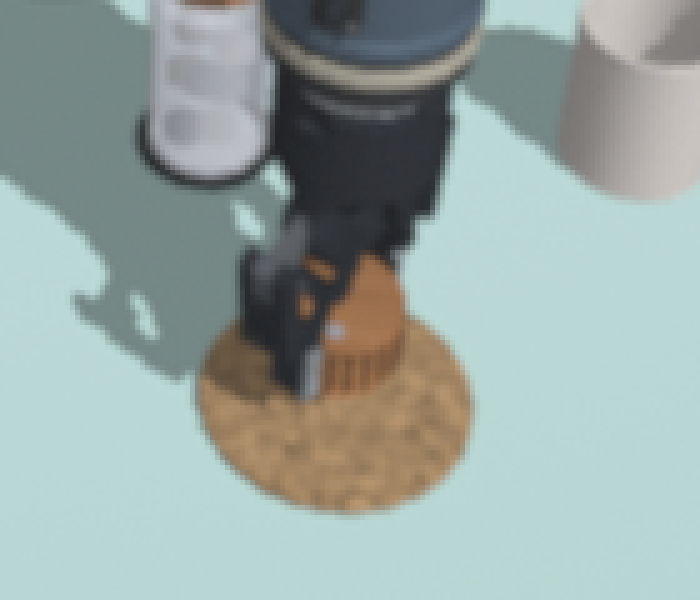

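The lid hangs upright over the mat at crop (360,330), with the mat centred at (335,415). The fingertips are about level with the lid's lower edge. I'll go down in small steps, watching the force.

>>> carry_out(
  plan=[
    {"x":0,"y":0,"z":0.5,"spin":0},
    {"x":0,"y":0,"z":1,"spin":0},
    {"x":0,"y":0,"z":1.5,"spin":0},
    {"x":0,"y":0,"z":2,"spin":0},
    {"x":0,"y":0,"z":2.2,"spin":0},
    {"x":0,"y":0,"z":2.2,"spin":0},
  ],
)

```text
t: 14.6
tool_pos: [0.4979, -0.1778, -0.005]
eef_rot: [2.59, -1.778, -0.001]
wrist_force: [-0.6, 0.2, -0.9]
opening: 0.0606
gripper_force: 70.6
```

>>> carry_out(
  plan=[
    {"x":0,"y":0,"z":0.1,"spin":0},
    {"x":0,"y":0,"z":0.2,"spin":0},
    {"x":0,"y":0,"z":0.2,"spin":0},
  ],
)

```text
t: 14.9
tool_pos: [0.4981, -0.178, -0.0066]
eef_rot: [2.59, -1.778, 0.0]
wrist_force: [0.0, -0.5, -1.1]
opening: 0.0605
gripper_force: 70.6
```

>>> carry_out(
  plan=[
    {"x":0,"y":0,"z":0.1,"spin":0},
    {"x":0,"y":0,"z":0.2,"spin":0},
    {"x":0,"y":0,"z":0.2,"spin":0},
  ],
)

```text
t: 15.2
tool_pos: [0.498, -0.1779, -0.0087]
eef_rot: [-2.59, 1.778, 0.0]
wrist_force: [0.6, 0.3, -1.6]
opening: 0.0605
gripper_force: 70.6
```

>>> carry_out(
  plan=[
    {"x":0,"y":0,"z":0.1,"spin":0},
    {"x":0,"y":0,"z":0.15,"spin":0},
    {"x":0,"y":0,"z":0.15,"spin":0},
  ],
)

```text
t: 15.5
tool_pos: [0.4981, -0.1779, -0.0102]
eef_rot: [2.59, -1.778, -0.0]
wrist_force: [-0.2, -0.2, -1.1]
opening: 0.0609
gripper_force: 70.6
```

>>> carry_out(
  plan=[
    {"x":0,"y":0,"z":0.1,"spin":0},
    {"x":0,"y":0,"z":0.1,"spin":0},
  ],
)

```text
t: 15.7
tool_pos: [0.4982, -0.178, -0.0111]
eef_rot: [-2.59, 1.778, -0.0]
wrist_force: [-0.3, -0.7, 0.1]
opening: 0.0606
gripper_force: 70.7
```

>>> carry_out(
  plan=[
    {"x":0,"y":0,"z":0.1,"spin":0},
    {"x":0,"y":0,"z":0.1,"spin":0},
  ],
)

```text
t: 15.9
tool_pos: [0.4983, -0.178, -0.0115]
eef_rot: [-2.59, 1.778, -0.001]
wrist_force: [-3.4, 0.5, 11.3]
opening: 0.0607
gripper_force: 71.7
```

Contact with the mat shows as +11 N. I'll release and then retreat straight up.

>>> carry_out(
  plan=[
    {"x":0,"y":0,"z":0,"spin":0},
    {"x":0,"y":0,"z":0,"spin":0},
    {"x":0,"y":0,"z":0,"spin":0},
    {"x":0,"y":0,"z":0,"spin":0},
    {"x":0,"y":0,"z":0,"spin":0},
  ],
  claw=-1,
)

```text
t: 16.4
tool_pos: [0.4981, -0.1779, -0.0122]
eef_rot: [2.59, -1.778, -0.0]
wrist_force: [-0.6, 0.2, -0.3]
opening: 0.0852
gripper_force: 0.0
```

>>> carry_out(
  plan=[
    {"x":0,"y":0,"z":-1,"spin":0},
    {"x":0,"y":0,"z":-3,"spin":0},
    {"x":0,"y":0,"z":-6,"spin":0},
    {"x":0,"y":0,"z":-9,"spin":0},
    {"x":0,"y":0,"z":-12,"spin":0},
    {"x":0,"y":0,"z":-15,"spin":0},
    {"x":0,"y":0,"z":-17,"spin":0},
    {"x":0,"y":0,"z":-17,"spin":0},
  ],
)

```text
t: 17.2
tool_pos: [0.4995, -0.1784, 0.1614]
eef_rot: [-2.589, 1.778, -0.007]
wrist_force: [0.8, 0.5, -0.5]
opening: 0.0856
gripper_force: 0.0
```

```bash
python3 -c "
from h import *
brief()
s=snap('wrist');b=cv2.resize(s['color'],(400,250))
t=snap('side');a=cv2.resize(t['color'][220:340,300:440],(400,343),interpolation=3)
o=np.zeros((343,800,3),np.uint8);o[:,:400]=a;o[:250,400:]=b;save(o,'end.png')"
```

```text
t 17.2 pos [ 0.4995 -0.1784  0.1614] j6 -2.281 z [ 0.005 -0.002 -1.   ] F [ 0.8  0.5 -0.5] Tq [-0.03 -0.    0.03] op 0.0856 gf 0.0
```

View pics/end.png

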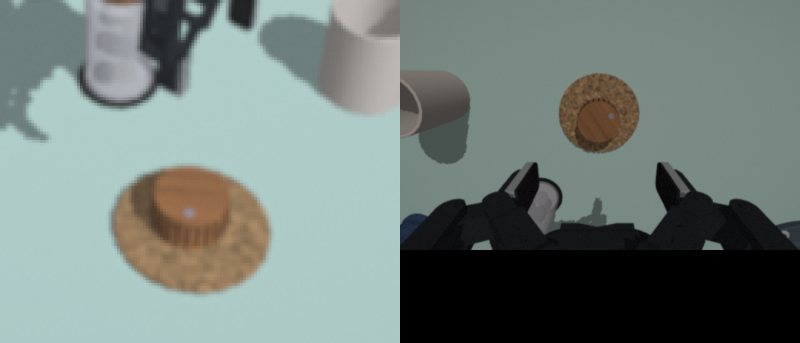

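The lid sits flat with its rivet side up, at side crop (190,205). Its base is near the mat centre (190,228), and the gripper is clear. Handing in.

```bash
python3 -c "
from h import *
print(ctrl.close_job())"
```

```text
the job is handed in; nothing more can be done
None
```

The squat jar's lid was unscrewed in one grip, lifted straight off and set flat, top side up, near the centre of the cork mat. The job is handed in; no verdict came back.

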